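Shingle the slide cases along the reader's tray

TASK

The white slide case already lies at one end of the metal tray. Continue the row like roof shingles along the tray's length: lay the blue case so that it overlaps the free end of the white one by about a third of its length, its other end resting on the tray floor, then lay the yellow case over the blue one in the same way. Keep the row straight, and leave the white case in its place.

Things in the scene. Friction and masses are not known exactly. Their poses are not given: they have to be found in the camera images.
- tray: fixed shallow metal tray with a dark floor and bright rims, 256 mm long (own y) x 116 mm wide (own x) outside, walls 3 mm thick and 9 mm high, floor 2 mm thick (inner floor 2 mm above the bench); origin at the centre of its underside, on the bench. The white case lies at its -y end; the row grows along the tray's own +y.
- case_white: White flat rectangular plastic microscope-slide case, 84 mm long (own y) x 34 mm wide (own x) x 6 mm thick, about 30 g, alike either way round; origin at the centre of its underside, own z up. It starts flat on the tray floor near the tray's -y end, about centred across the tray, long side along it; its own +y points along the row.
- case_blue: Blue flat rectangular plastic microscope-slide case, 84 mm long (own y) x 34 mm wide (own x) x 6 mm thick, about 30 g, alike either way round; origin at the centre of its underside, own z up. It starts flat on the bench beside the tray, among a yellow and a red case of the same shape. Overlapping its neighbour by 28 mm, its centre is 56 mm further along the row and it leans about 6 degrees, the end on the neighbour up.
- case_yellow: Yellow flat rectangular plastic microscope-slide case, 84 mm long (own y) x 34 mm wide (own x) x 6 mm thick, about 30 g, alike either way round; origin at the centre of its underside, own z up. It starts flat on the bench. It comes last in the row, over the free end of the blue case, overlapping and leaning in the same way.
There are look-alikes about, which are no part of the job. Several things look just like the case_yellow: the one meant starts nearest to the robot's base.

How it is judged:
On the way, in this order (a step that is already met when the one before it is completed fails the run):
1. the blue case lies released, one end on the white case, the other on the tray floor (horizontal distance between case_blue and case_white between 0.045 and 0.071 m and y of case_blue in the frame of tray between -0.06 and 0.02 m and x of case_blue in the frame of case_white between -0.016 and 0.016 m and angle between the x axis of case_blue and the x axis of tray, either way round below 0.2 rad and angle between case_blue's own z axis and vertical between 0.05 and 0.2 rad and contact force between the fingers and case_blue below 0.1 N and linear speed of case_blue below 0.02 m/s and distance of case_white from where it was at the start of the episode below 0.012 m and angle between case_white's own z axis and vertical below 0.035 rad), for 0.2 s.
2. the yellow case lies released, one end on the blue case, the other on the tray floor (horizontal distance between case_yellow and case_blue between 0.045 and 0.071 m and y of case_yellow in the frame of tray between -0.02 and 0.095 m and x of case_yellow in the frame of case_white between -0.016 and 0.016 m and angle between the x axis of case_yellow and the x axis of tray, either way round below 0.2 rad and angle between case_yellow's own z axis and vertical between 0.05 and 0.2 rad and contact force between the fingers and case_yellow below 0.1 N and linear speed of case_yellow below 0.02 m/s), for 0.2 s.
At the end, for the whole second after the job is handed in: White flat, within 12 mm of its start. Blue and yellow released, at rest, each further along the tray than the case before: centres 45 to 71 mm apart (overlap 13 to 39 mm), leaning on it 3 to 11 degrees, within 16 mm of the white case's centre line and 11 degrees of the tray (all of step 1 and all of step 2); the robot touches nothing.
It also fails if it takes over 58 s, if anything falls off the work surface, if the arm or the gripper's body presses on something with over 40 N, if the wrist force passes 120 N, or if a joint passes its speed limit or range.

ROBOT

A 7-joint arm with a two-finger parallel gripper is mounted at the origin on the work surface. World frame = base frame: x ahead of the robot, y to its left, z up, the work surface at z = 0. Lengths are in m, angles in rad, forces in N, time in s.
With the tool pointing down it reaches from about 0.425 to 0.925 m from the base axis. Payload 6.8 kg.
Tool frame: the origin (TCP) lies at the very end of the fingers, on their centre line; the grasp point (between the pads) lies 19 mm behind it; z points along the fingers, y is the line along which they close (so a half turn about z gives the same grasp; the last joint's range is limited). The gripper opens to 85 mm and grips with 20 to 120 N. Pads are 22 mm wide; open, the fingers measure 114 mm over their backs; the gripper's body (76 mm by 85 mm) begins 54 mm behind the grasp point. The pads swing forward as they close: fully open they stand 13 mm farther back than shut.
Start: joints at [1.193, 0.477, 0.022, 1.555, -0.011, 1.109, -0.083], TCP at [0.18, -0.651, 0.198] pointing down, gripper open.
Joint ranges: [-2.96, 2.96], [-0.34, 2.1], [-1.41, 1.46], [0.24, 2.44], [-1.37, 4.51], [0.17, 1.92], [-2.96, 2.96]. Speed limits (rad/s): [2.39, 2.39, 3.14, 3.14, 3.14, 3.14, 3.14].

INTERFACE

Orientations are given as a unit quaternion [w, x, y, z].
In Python, from station import bot gives the robot as it stands.
- The arm moves only by the tool jog_arm, never from a script. Its argument "motion" is a list of rows, each a list of 7 numbers: the turn, a rotation vector about the tool's x, y, z in rad, then the shift along the tool's x, y, z in mm, then the finger opening in mm, from 0 to 85.4. A call has 1 to 10 rows; each row is the pose to reach, as a shift and turn from the pose commanded when the call began, along the tool's axes at that moment; what a row does not reach only later rows make up. A row lasts 1/8 s, in which the tool goes at most 62.5 mm and 10.7 degrees, less where a joint would pass 70% of its speed; a pose out of reach is approached as far as the arm can. A call with a gripper value outside its range is refused whole. The fingers move at their own pace and stop on an object; "grip_force" is the grip in N (left out, the last holds). Time passes only in rows, so rows that repeat a pose let the fingers close. It gives the time, the measured TCP pose, the force, the opening and the grip force at its end, in the units of the state.
- bot.get_obs(): the state, without advancing time (a new reading comes with each control period).
- bot.read_camera(name): name is "scene" or "top" or "wrist"; returns a dict with "pixels" (480x640x3 uint8, red, green, blue), "camera_matrix" (3x3 intrinsics, pixels), "T" (4x4, takes a point from camera to world coordinates); the wrist camera has in their place "tool_from_camera" (4x4, takes a point from camera to tool coordinates, whose origin is the TCP and whose axes are the flange's). Camera axes: x right, y down, z forward; pixel columns grow to the right and rows downward; lengths in m; the calibration is good to about 2 mm. A picture is of the moment at which its call begins: read the wrist's pose just before it. There is no depth.
- bot.hand_in(): hands the job in; it is judged then, once.
Trained networks look in a picture, given as the dict that the camera call returned (one of the last four; its "shot" number tells which), for a name from the list of things; names that differ only in an ending like _2 or _b are one class to them, and where a whole thing is asked for, a point or a joint stands for the part that bears it (a point fixed in the world has none). Each returns a list of dicts, best first, with "score" (0 to 1); they miss things now and then, are a little off and sometimes report something else, mostly with a low value. They report only what shows in the picture. A call takes as long as a camera call. They do not tell look-alikes from the thing itself.
- bot.spot_in(thing, picture): "xy" ([column, row] in pixels, amid what is visible of it).
- bot.tip_of(thing, picture): "xy" ([column, row] in pixels: a listed point, or the origin of a listed thing).
The state is a dict: "t": time; "q": joint angles; "joint_vel": joint speeds; "joint_torque": joint torques, N m; "eef_pos": TCP position; "tool_rot": TCP orientation; "contact_force": force on the tool from outside, world axes, zero at the start; "torque": the same for the moment, N m; "gripper_width": opening from 0.0 (shut) to 1.0 (fully open); "grasp_force": force on a finger pad.
Only numpy, scipy, OpenCV 4.12 (cv2) and the standard library are available. Lean on these libraries where they do the work, as an engineer would, in place of code of your own. Each camera call takes 0.05 s, during which the arm holds its last target. There are 200 camera calls.

## Working session

There is one attempt and no reset: what is moved stays moved. The work goes in short steps, Python scripts to look and compute and a tool call to move; the robot and the scene stay as the last step left them, time stands still between calls to the robot, and variables do not carry over. Pictures are saved under pics/ and viewed, at most 10 in all, crops included, and the job is handed in when it is done.

Besides the shell and the picture viewer there is one more tool, called after "Call:" as name(argument=value, ...), one argument or row to a line, values as JSON. jog_arm: Moves the arm, as the interface text tells. Its arguments: {"type":"object","properties":{"motion":{"type":"array"},"grip_force":{"type":"number"}},"required":["motion"]}

```bash
mkdir -p pics; cat > h.py <<'E'
import numpy as np, cv2
from station import bot
def ray(p,xy,z=0.0):
    K=p["camera_matrix"];T=np.array(p["T"])
    d=T[:3,:3]@np.linalg.solve(np.array(K),[xy[0],xy[1],1.0]);o=T[:3,3]
    return o+d*(z-o[2])/d[2]
def save(p,n,crop=None,s=1):
    im=p["pixels"][:,:,::-1]
    if crop: im=im[crop[1]:crop[3],crop[0]:crop[2]]
    cv2.imwrite("pics/"+n,cv2.resize(np.ascontiguousarray(im),None,fx=s,fy=s,interpolation=cv2.INTER_CUBIC))
E
python3 - <<'E'
from h import *
o=bot.get_obs();print(o["t"],o["eef_pos"],o["tool_rot"],o["gripper_width"])
for c in ["top","scene"]:
    p=bot.read_camera(c);save(p,c+"0.png")
    print(c,np.round(p["T"],3).tolist())
    for th in ["tray","case_white","case_blue","case_yellow"]:
        for d in bot.spot_in(th,p)[:4]: print(th,np.round(d["xy"]),round(d["score"],2),ray(p,d["xy"],.006).round(3))
E
```

```text
0.0 [ 0.17971447 -0.64995758  0.19741183] [-8.97865121e-04  9.90915586e-01  1.34482193e-01 -1.87682980e-04] 1.0029996504963534
top [[-0.099, -0.972, 0.214, 0.387], [-0.995, 0.096, -0.025, 0.1], [0.004, -0.216, -0.976, 0.932], [0.0, 0.0, 0.0, 1.0]]
tray [420. 243.] 0.56 [ 0.57  -0.133  0.006]
case_white [458. 236.] 0.92 [ 0.577 -0.218  0.006]
case_blue [320. 287.] 0.9 [0.497 0.092 0.006]
case_yellow [320. 196.] 0.98 [0.698 0.071 0.006]
case_yellow [279. 247.] 0.97 [0.593 0.172 0.006]
case_yellow [278. 312.] 0.95 [0.453 0.184 0.006]
case_yellow [172. 316.] 0.82 [0.467 0.405 0.006]
scene [[0.464, 0.653, -0.599, 1.206], [0.886, -0.336, 0.319, -0.273], [0.007, -0.679, -0.734, 0.844], [0.0, 0.0, 0.0, 1.0]]
tray [232. 299.] 0.83 [ 0.583 -0.139  0.006]
case_white [188. 316.] 0.86 [ 0.583 -0.224  0.006]
case_white [232. 298.] 0.52 [ 0.581 -0.137  0.006]
case_blue [321. 231.] 0.62 [0.503 0.093 0.006]
case_yellow [436. 180.] 0.94 [0.481 0.407 0.006]
case_yellow [373. 245.] 0.88 [0.588 0.172 0.006]
case_yellow [347. 204.] 0.72 [0.457 0.184 0.006]
case_yellow [358. 304.] 0.62 [0.703 0.069 0.006]
```

View pics/top0.png

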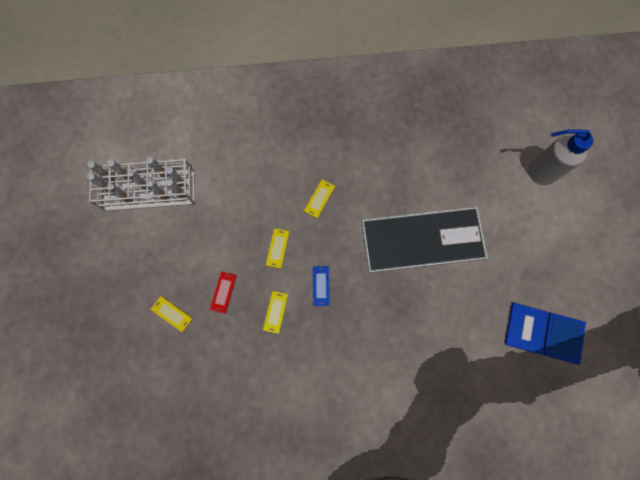

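```bash
cat >> h.py <<'E'
R={"blue":((95,90,50),(130,255,255)),"yellow":((20,90,80),(35,255,255)),"white":((0,0,150),(180,60,255))}
def rects(p,col,z=.006,minA=250):
    hsv=cv2.cvtColor(np.ascontiguousarray(p["pixels"]),cv2.COLOR_RGB2HSV)
    m=cv2.inRange(hsv,*R[col]);m=cv2.morphologyEx(m,cv2.MORPH_CLOSE,np.ones((3,3),np.uint8))
    out=[]
    for c in cv2.findContours(m,cv2.RETR_EXTERNAL,cv2.CHAIN_APPROX_NONE)[0]:
        if cv2.contourArea(c)<minA: continue
        w=np.array([ray(p,q,z)[:2]*1000 for q in c[:,0].astype(float)],np.float32)
        (cx,cy),(a,b),_=r=cv2.minAreaRect(w);B=cv2.boxPoints(r);e=max(B[1]-B[0],B[2]-B[1],key=np.linalg.norm)
        out.append((col,round(cx,1),round(cy,1),round(max(a,b)),round(min(a,b)),round(np.degrees(np.arctan2(e[1],e[0]))%180,1),c[:,0].mean(0).round().tolist()))
    return out
E
python3 - <<'E'
from h import *
p=bot.read_camera("top")
for c in R:
    for r in rects(p,c): print(r)
save(p,"crop.png",(130,150,530,400),2)
print(np.round(bot.read_camera("wrist")["tool_from_camera"],3).tolist())
E
```

```text
('blue', 355.6, -365.4, 157, 91, np.float32(69.2), [546.0, 333.0])
('blue', 500.0, 89.1, 83, 34, np.float32(174.6), [321.0, 286.0])
('blue', 772.6, -517.4, 95, 57, np.float32(84.5), [573.0, 138.0])
('yellow', 472.1, 407.0, 88, 37, np.float32(50.1), [171.0, 314.0])
('yellow', 454.5, 190.1, 86, 37, np.float32(162.3), [275.0, 312.0])
('yellow', 590.5, 175.6, 87, 37, np.float32(163.1), [277.0, 248.0])
('yellow', 693.4, 74.2, 88, 37, np.float32(146.0), [319.0, 198.0])
('white', 578.3, -227.0, 90, 41, np.float32(91.7), [465.0, 235.0])
('white', 768.6, 468.9, 223, 116, np.float32(87.7), [146.0, 184.0])
[[0.001, -0.952, -0.306, 0.076], [1.0, 0.001, 0.0, 0.0], [-0.0, -0.306, 0.952, -0.176], [0.0, 0.0, 0.0, 1.0]]
```

View pics/crop.png

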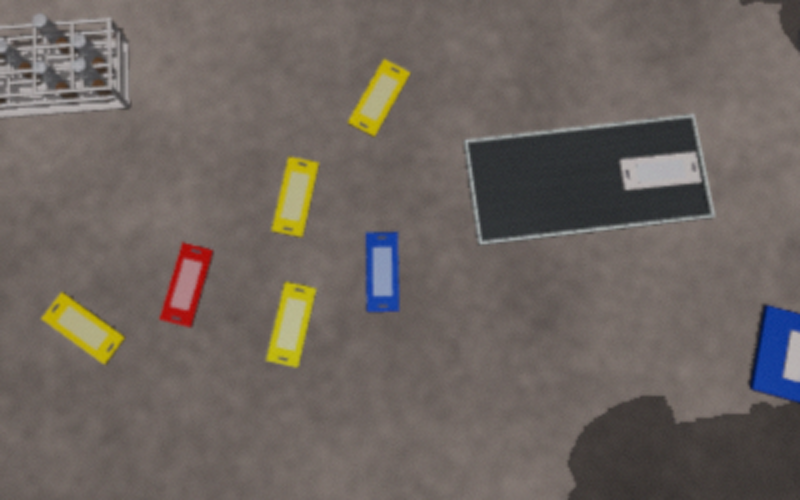

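The top picture shows the white case at (460,236) at the right end of the tray, blue case at (321,286), red at (223,292). The four yellow candidates are at (172,314), (275,312), (277,248) and (319,198), at 0.62, 0.49, 0.62 and 0.70 m from the base. The one meant is (275,312), nearest at 0.49 m; the enlarged crop confirms it as the yellow case just left of the blue one.

```bash
cat >> h.py <<'E'
from scipy.spatial.transform import Rotation as Ro
def rot(psi,tilt=0):  # tool x at world heading psi (deg), tool down; tilt = rise of tool x (deg)
    a,t=np.radians(psi),np.radians(tilt)
    x=np.array([np.cos(a)*np.cos(t),np.sin(a)*np.cos(t),np.sin(t)]);y=np.array([np.sin(a),-np.cos(a),0])
    return Ro.from_matrix(np.c_[x,y,np.cross(x,y)])
def cur():
    o=bot.get_obs();q=o["tool_rot"];return np.array(o["eef_pos"]),Ro.from_quat([q[1],q[2],q[3],q[0]]),o
def go(pos_mm,psi,tilt=0):
    p,r,o=cur();g=rot(psi,tilt)
    print("t",round(o["t"],2),"row",(r.inv()*g).as_rotvec().round(3).tolist(),r.inv().apply(np.array(pos_mm)-p*1000).round(1).tolist())
def wrist():
    p0,r,_=cur();p=bot.read_camera("wrist");W=np.eye(4);W[:3,:3]=r.as_matrix();W[:3,3]=p0
    p["T"]=W@np.array(p["tool_from_camera"]);return p
E
python3 - <<'E'
from h import *
go((570,-150,250),92)
K=bot.read_camera("top")
q=[ray(K,c,.009)[:2]*1000 for c in [(363.5,221),(477,208),(486.5,256.5),(370.5,271)]]
print(np.round(q),np.mean(q,0))
E
```

```text
t 0.6 row [0.0, -0.0, -1.336] [509.4, -378.5, -51.6]
[[ 631.  -17.]
 [ 636. -270.]
 [ 526. -271.]
 [ 520.  -19.]] [ 578.280945  -144.3553669]
```

Call:
jog_arm(
  motion=[
    [0, 0, -1.336, 509, -378, -52, 50],
    [0, 0, -1.336, 509, -378, -52, 50],
    [0, 0, -1.336, 509, -378, -52, 50],
    [0, 0, -1.336, 509, -378, -52, 50],
    [0, 0, -1.336, 509, -378, -52, 50],
    [0, 0, -1.336, 509, -378, -52, 50],
    [0, 0, -1.336, 509, -378, -52, 50],
    [0, 0, -1.336, 509, -378, -52, 50],
    [0, 0, -1.336, 509, -378, -52, 50],
    [0, 0, -1.336, 509, -378, -52, 50],
  ],
)

```text
t: 1.9
eef_pos: [0.564, -0.158, 0.25]
tool_rot: [0.0, 0.695, 0.719, 0.0]
contact_force: [-0.4, -1.3, -0.8]
gripper_width: 0.588
grasp_force: 0.0
```

Call:
jog_arm(
  motion=[
    [0, 0, 0, 0, 0, 0, 50],
    [0, 0, 0, 0, 0, 0, 50],
    [0, 0, 0, 0, 0, 0, 50],
  ],
)

```text
t: 2.28
eef_pos: [0.562, -0.1612, 0.2493]
tool_rot: [-0.0, 0.696, 0.718, -0.001]
contact_force: [0.1, -0.3, 0.2]
gripper_width: 0.587
grasp_force: 0.0
```

```bash
python3 - <<'E'
from h import *
p=wrist();save(p,"w1.png")
for c in R:
    for r in rects(p,c,.008,1500): print(r)
for th in ["tray","case_white"]:
    for d in bot.spot_in(th,p)[:2]+bot.tip_of(th,p)[:2]: print(th,np.round(d["xy"]),round(d["score"],2),ray(p,d["xy"],.008).round(4))
go((500,89,120),174.6)
E
```

```text
('blue', 357.0, -360.8, 147, 91, np.float32(69.2), [140.0, 335.0])
('white', 524.0, -277.7, 780, 459, np.float32(4.4), [295.0, 274.0])
('white', 735.6, -15.5, 102, 61, np.float32(174.0), [510.0, 38.0])
('white', 605.4, -17.4, 178, 59, np.float32(1.9), [372.0, 33.0])
tray [334. 142.] 0.76 [ 0.5753 -0.1159  0.008 ]
tray [329. 238.] 0.55 [ 0.5746 -0.2179  0.008 ]
tray [336. 170.] 0.89 [ 0.5792 -0.1435  0.008 ]
case_white [330. 242.] 0.76 [ 0.5762 -0.222   0.008 ]
case_white [330. 239.] 0.89 [ 0.5762 -0.2191  0.008 ]
t 2.52 row [-0.0, 0.0, -1.443] [251.2, -54.2, 129.5]
```

View pics/w1.png

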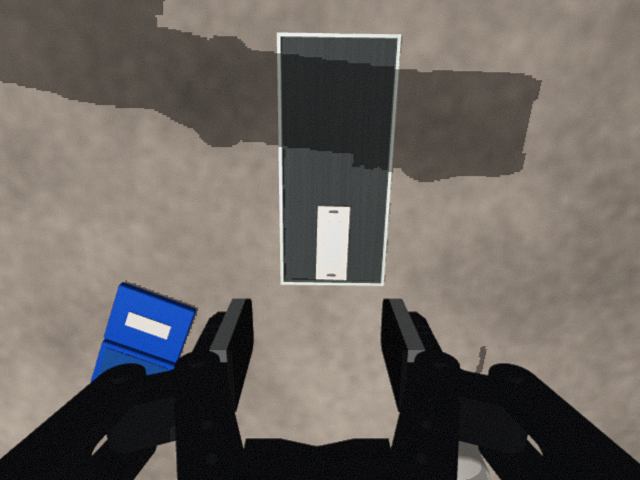

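The wrist picture shows the white case with corners (318,206), (350,206), (347,280), (317,279) at the near end of the tray, whose corners are (277,34), (401,35), (383,284), (281,283). The fingers are clear below it.

Call:
jog_arm(
  motion=[
    [0, 0, -1.443, 251, -54, 130, 50],
    [0, 0, -1.443, 251, -54, 130, 50],
    [0, 0, -1.443, 251, -54, 130, 50],
    [0, 0, -1.443, 251, -54, 130, 50],
    [0, 0, -1.443, 251, -54, 130, 50],
    [0, 0, -1.443, 251, -54, 130, 50],
    [0, 0, -1.443, 251, -54, 130, 50],
    [0, 0, -1.443, 251, -54, 130, 50],
    [0, 0, -1.443, 251, -54, 130, 50],
    [0, 0, -1.443, 251, -54, 130, 50],
  ],
)

```text
t: 3.78
eef_pos: [0.5003, 0.0894, 0.1195]
tool_rot: [0.0, 0.048, 0.999, -0.0]
contact_force: [-0.9, -0.3, 1.0]
gripper_width: 0.582
grasp_force: 0.0
```

```bash
cat >> h.py <<'E'
def box(p,n): pass
E
python3 - <<'E'
from h import *
p=wrist()
for r in rects(p,"blue",.006,1500): print(r)
for d in bot.tip_of("case_blue",p)[:2]: print(np.round(d["xy"]),round(d["score"],2),ray(p,d["xy"],.006).round(4))
print(cur()[0])
# tray/white corners from w1 with commanded pose of then
T=np.eye(4);T[:3,:3]=Ro.from_quat([.696,.718,-.001,0]).as_matrix();T[:3,3]=[.562,-.1612,.2493]
q=dict(p);q["T"]=T@np.array(p["tool_from_camera"])
for n,z,c in [("white",.008,[(318,206),(350,206),(347,280),(317,279)]),("tray",.009,[(277,34),(401,35),(383,284),(281,283)])]:
    w=np.array([ray(q,a,z)[:2]*1000 for a in c]);d=(w[0]+w[1]-w[2]-w[3])/2
    print(n,w.round().tolist(),w.mean(0).round(1),np.linalg.norm(d),np.degrees(np.arctan2(d[1],d[0])))
go((500,89,30),174.6)
E
```

```text
('blue', 498.8, 87.9, 85, 34, np.float32(175.5), [316.0, 217.0])
[313. 215.] 0.72 [0.495  0.0863 0.006 ]
[0.50027612 0.08947599 0.11957814]
white [[563.0, -180.0], [597.0, -179.0], [598.0, -264.0], [564.0, -264.0]] [ 580.4 -221.5] 84.79312686337882 91.05555014915954
tray [[519.0, -16.0], [635.0, -13.0], [639.0, -267.0], [524.0, -270.0]] [ 579.1 -141.5] 253.76950496244112 91.00910881488058
t 3.88 row [-0.0, 0.0, -0.0] [0.3, -0.5, 89.6]
```

Call:
jog_arm(
  motion=[
    [0, 0, -0.015, 1.4, -1.6, 60, 44],
    [0, 0, -0.015, 1.4, -1.6, 100, 44],
    [0, 0, -0.015, 1.4, -1.6, 114, 44],
    [0, 0, -0.015, 1.4, -1.6, 117, 44],
    [0, 0, -0.015, 1.4, -1.6, 118, 44],
    [0, 0, -0.015, 1.4, -1.6, 118, 44],
  ],
)

```text
t: 4.62
eef_pos: [0.4997, 0.0883, 0.0027]
tool_rot: [0.001, 0.039, 0.999, 0.0]
contact_force: [-0.4, -0.7, -0.8]
gripper_width: 0.517
grasp_force: 0.0
```

```bash
python3 - <<'E'
from h import *
p=wrist();save(p,"w2.png");print(cur()[0],cur()[2]["contact_force"])
E
```

```text
[0.49956023 0.08823432 0.0025683 ] [ 0.09887592 -1.43902272  0.52120152]
```

View pics/w2.png

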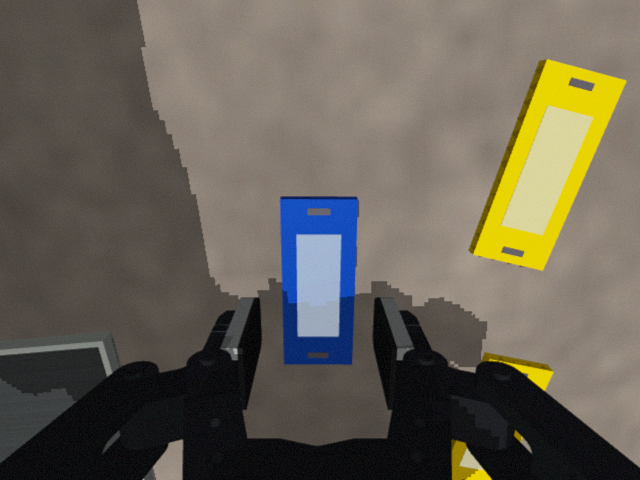

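The wrist picture shows the blue case, columns 281–357 and rows 197–364, centred between the fingers, whose pads are at columns 258 and 375. The yellow target is to the right at (547,165). Nothing is in the way, so I close here with a light grip.

Call:
jog_arm(
  motion=[
    [0, 0, 0, 0, 0, 0, 30],
    [0, 0, 0, 0, 0, 0, 28],
    [0, 0, 0, 0, 0, 0, 28],
    [0, 0, 0, 0, 0, 0, 28],
    [0, 0, 0, 0, 0, 0, 28],
  ],
  grip_force=30,
)

```text
t: 5.3
eef_pos: [0.4986, 0.0881, 0.0014]
tool_rot: [-0.0, 0.039, 0.999, -0.0]
contact_force: [-1.2, -0.5, 0.8]
gripper_width: 0.326
grasp_force: 0.0
```

```bash
python3 - <<'E'
from h import *
p=wrist();save(p,"w3.png");print(cur()[0],np.array(p["camera_matrix"])[0,0])
E
```

```text
[0.49864015 0.08815512 0.0014526 ] 402.75376961280216
```

View pics/w3.png

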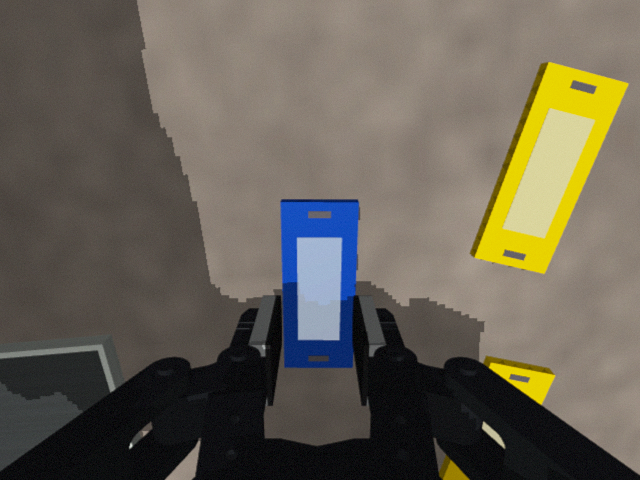

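The wrist picture shows the pads at columns 281 and 357, right beside the blue case's edges, with no grip force yet. I close further.

Call:
jog_arm(
  motion=[
    [0, 0, 0, 0, 0, 0, 24],
    [0, 0, 0, 0, 0, 0, 20],
    [0, 0, 0, 0, 0, 0, 20],
  ],
)

```text
t: 5.72
eef_pos: [0.4987, 0.0881, 0.0015]
tool_rot: [0.0, 0.039, 0.999, 0.0]
contact_force: [0.7, -0.1, -0.5]
gripper_width: 0.234
grasp_force: 0.0
```

```bash
python3 - <<'E'
from h import *
p=bot.read_camera("scene");T=np.array(p["T"]);K=np.array(p["camera_matrix"])
for w in [(.4987,.0881,.0015),(.4987,.0881,.0405)]:
    c=T[:3,:3].T@(np.array(w)-T[:3,3]);print((K@c/c[2])[:2],K[0,0]/c[2]/1000)
x,y=(K@c/c[2])[:2].astype(int);save(p,"s2.png",(x-80,y-60,x+80,y+60),5)
print(x-80,y-60)
E
```

```text
[317.59034374 232.19041395] 0.46977017672771776
[317.55297796 219.30638003] 0.48168696213282614
237 159
```

View pics/s2.png

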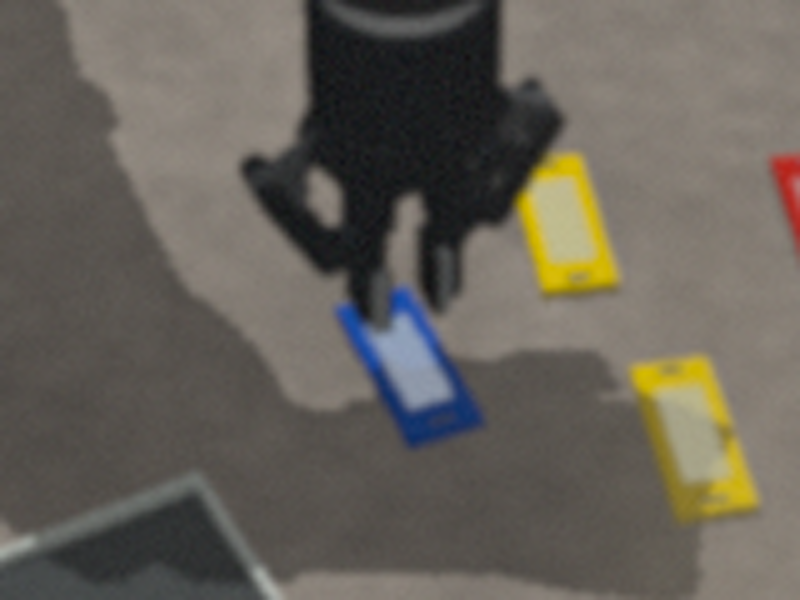

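The scene crop shows the fingertips at about crop (380,320) and (440,305), floating over the blue case. They are roughly 33 mm above the reported TCP, so the real tips sit well behind the stated TCP. I open and go lower in steps.

Call:
jog_arm(
  motion=[
    [0, 0, 0, 0, 0, 0, 44],
    [0, 0, 0, 0, 0, 0, 44],
    [0, 0, 0, 0, 0, 8, 44],
    [0, 0, 0, 0, 0, 16, 44],
    [0, 0, 0, 0, 0, 22, 44],
    [0, 0, 0, 0, 0, 25, 44],
    [0, 0, 0, 0, 0, 25, 44],
  ],
)

```text
t: 6.65
eef_pos: [0.4985, 0.0882, -0.0238]
tool_rot: [-0.0, 0.039, 0.999, -0.0]
contact_force: [-0.2, 0.5, 0.4]
gripper_width: 0.517
grasp_force: 0.0
```

```bash
python3 - <<'E'
from h import *
print(cur()[0],cur()[2]["contact_force"])
p=bot.read_camera("scene");w=wrist();x,y=317,232
a=cv2.resize(p["pixels"][172:262,257:377],(400,300),interpolation=cv2.INTER_CUBIC);b=cv2.resize(w["pixels"][180:420,160:480],(400,300))
cv2.imwrite("pics/c3.png",np.hstack([a,b])[:,:,::-1])
E
```

```text
[ 0.49846552  0.0881827  -0.0237747 ] [-0.16009131  0.54484669  0.3777055 ]
```

View pics/c3.png

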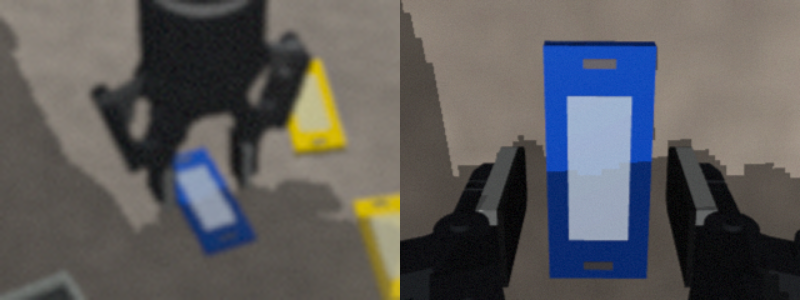

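The left half shows the fingers straddling the case clear of the bench; the right half shows the pads at (525,150) and (668,150) on either side of it. By scale the tips are about 6 mm above the case top, so I lower about 9 mm more.

Call:
jog_arm(
  motion=[
    [0, 0, 0, 0, 0, 4, 42],
    [0, 0, 0, 0, 0, 7, 42],
    [0, 0, 0, 0, 0, 8.5, 42],
    [0, 0, 0, 0, 0, 8.5, 42],
  ],
)

```text
t: 7.25
eef_pos: [0.4986, 0.0881, -0.0321]
tool_rot: [-0.0, 0.039, 0.999, -0.0]
contact_force: [0.1, 0.6, 0.4]
gripper_width: 0.49
grasp_force: 0.0
```

Call:
jog_arm(
  motion=[
    [0, 0, 0, 0, 0, 0, 34],
    [0, 0, 0, 0, 0, 0, 28],
    [0, 0, 0, 0, 0, 0, 28],
    [0, 0, 0, 0, 0, 0, 28],
  ],
  grip_force=30,
)

```text
t: 7.75
eef_pos: [0.4988, 0.0882, -0.0318]
tool_rot: [0.0, 0.039, 0.999, -0.0]
contact_force: [-0.5, 1.4, 5.8]
gripper_width: 0.389
grasp_force: 30.0
```

Call:
jog_arm(
  motion=[
    [0, 0, 0, 0, 0, -10, 28],
    [0, 0, 0, 0, 0, -40, 28],
    [0, 0, 0, 0, 0, -90, 28],
    [0, 0, 0, 0, 0, -120, 28],
    [0, 0, 0, 0, 0, -120, 28],
  ],
)

```text
t: 8.38
eef_pos: [0.5005, 0.0885, 0.0905]
tool_rot: [0.002, 0.039, 0.999, 0.0]
contact_force: [0.6, 0.2, -0.9]
gripper_width: 0.376
grasp_force: 30.0
```

```bash
cat >> h.py <<'E'
OFF=32.
def place(case_mm,psi,tilt,dx=0):  # case underside centre; dx: case centre ahead of the pads along tool x
    g=rot(psi,tilt);go(np.array(case_mm)+g.apply([-dx,0,OFF]),psi,tilt)
E
python3 - <<'E'
from h import *
o=cur();print(o[0],o[2]["gripper_width"],o[2]["grasp_force"])
p=wrist()
for r in rects(p,"blue",o[0][2]+.032+.006,1500): print(r)
place((579.4,-165.5,60),91,-6)
E
```

```text
[0.50048452 0.08850674 0.0904658 ] 0.37591830590402625 29.96637672185898
('blue', 500.6, 87.7, 86, 34, np.float32(175.7), [317.0, 315.0])
t 8.43 row [0.079, -0.083, 1.473] [-99.9, -249.8, 60.9]
```

Call:
jog_arm(
  motion=[
    [0.079, -0.083, 1.473, -100, -250, 30, 28],
    [0.079, -0.083, 1.473, -100, -250, 30, 28],
    [0.079, -0.083, 1.473, -100, -250, 30, 28],
    [0.079, -0.083, 1.473, -100, -250, 50, 28],
    [0.079, -0.083, 1.473, -100, -250, 61, 28],
    [0.079, -0.083, 1.473, -100, -250, 61, 28],
    [0.079, -0.083, 1.473, -100, -250, 61, 28],
    [0.079, -0.083, 1.473, -100, -250, 61, 28],
    [0.079, -0.083, 1.473, -100, -250, 61, 28],
    [0.079, -0.083, 1.473, -100, -250, 61, 28],
  ],
)

```text
t: 9.68
eef_pos: [0.5782, -0.1689, 0.0262]
tool_rot: [0.036, 0.698, 0.714, -0.038]
contact_force: [-0.1, 0.3, -0.5]
gripper_width: 0.381
grasp_force: 30.0
```

Call:
jog_arm(
  motion=[
    [0, 0, 0, 0, 0, 0, 28],
    [0, 0, 0, 0, 0, 0, 28],
  ],
)

```text
t: 9.93
eef_pos: [0.5787, -0.1692, 0.0269]
tool_rot: [0.036, 0.699, 0.713, -0.037]
contact_force: [-0.8, 0.6, -0.5]
gripper_width: 0.386
grasp_force: 30.0
```

```bash
python3 - <<'E'
from h import *
o=cur();print(o[0],o[1].as_matrix().round(3).tolist(),o[2]["gripper_width"],o[2]["grasp_force"])
p=wrist()
for r in rects(p,"blue",.066,1500)+rects(p,"white",.008,1500): print(r)
save(p,"w4.png")
place((579.4,-165.5,8),91,-6)
E
```

```text
[ 0.5787485  -0.16917869  0.02689969] [[-0.019, 1.0, -0.001], [0.994, 0.019, -0.104], [-0.104, -0.003, -0.995]] 0.38551903315520336 29.98002380132675
('blue', 577.0, -168.8, 92, 35, np.float32(91.2), [316.0, 315.0])
('white', 579.0, -287.6, 75, 32, np.float32(1.4), [317.0, 425.0])
('white', 577.3, -211.4, 80, 29, np.float32(91.2), [316.0, 323.0])
('white', 689.6, -196.1, 313, 122, np.float32(108.9), [515.0, 242.0])
('white', 474.5, -175.8, 262, 122, np.float32(73.5), [120.0, 216.0])
t 9.97 row [-0.002, -0.0, 0.001] [5.6, 0.8, 50.5]
```

View pics/w4.png

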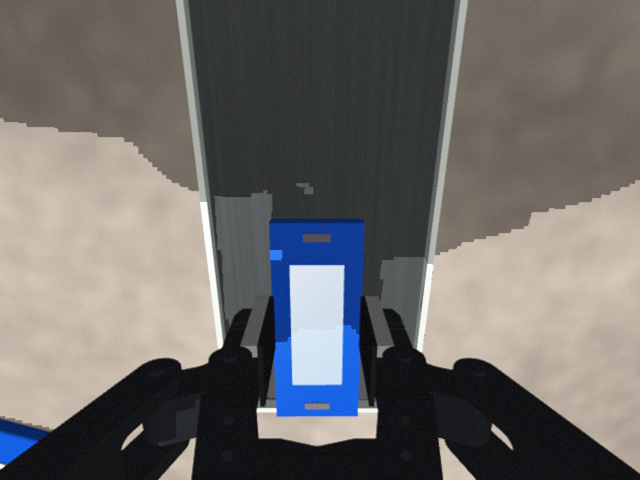

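The wrist picture shows the blue case held, columns 270–365 and rows 219–416, parallel to the tray and centred in it. I lower it.

Call:
jog_arm(
  motion=[
    [0, 0, 0, 2, 0.8, 20, 28],
    [0, 0, 0, 4, 0.8, 38, 28],
    [0, 0, 0, 5.5, 0.8, 47, 28],
    [0, 0, 0, 5.5, 0.8, 50, 28],
    [0, 0, 0, 5.5, 0.8, 50.5, 28],
    [0, 0, 0, 5.5, 0.8, 50.5, 28],
  ],
)

```text
t: 10.72
eef_pos: [0.5801, -0.1688, -0.0234]
tool_rot: [0.037, 0.7, 0.713, -0.037]
contact_force: [0.2, -0.3, -0.1]
gripper_width: 0.386
grasp_force: 30.0
```

Call:
jog_arm(
  motion=[
    [0, 0, 0, 0, 0, 0.6, 28],
    [0, 0, 0, 0, 0, 1.2, 28],
    [0, 0, 0, 0, 0, 1.2, 28],
  ],
)

```text
t: 11.1
eef_pos: [0.5796, -0.1689, -0.0249]
tool_rot: [0.036, 0.7, 0.713, -0.037]
contact_force: [0.8, 0.4, -1.3]
gripper_width: 0.383
grasp_force: 30.0
```

Call:
jog_arm(
  motion=[
    [0, 0, 0, 0, 0, 0.6, 28],
    [0, 0, 0, 0, 0, 0.6, 28],
    [0, 0, 0, 0, 0, 0.6, 38],
    [0, 0, 0, 0, 0, 0.6, 42],
    [0, 0, 0, 0, 0, 0.6, 46],
    [0, 0, 0, 0, 0, 0.6, 46],
  ],
)

```text
t: 11.85
eef_pos: [0.5796, -0.1689, -0.0256]
tool_rot: [0.036, 0.7, 0.713, -0.037]
contact_force: [0.3, -0.3, 0.4]
gripper_width: 0.541
grasp_force: 0.0
```

Call:
jog_arm(
  motion=[
    [0, 0, 0, 0, 0, -15, 46],
    [0, 0, 0, 0, 0, -50, 46],
    [0, 0, 0, 0, 0, -100, 46],
    [0, 0, 0, 0, 0, -150, 46],
    [0, 0, 0, 0, 0, -190, 46],
    [0, 0, 0, 0, 0, -190, 46],
  ],
)

```text
t: 12.6
eef_pos: [0.5824, -0.1485, 0.1683]
tool_rot: [0.04, 0.699, 0.713, -0.035]
contact_force: [0.2, -0.1, -1.1]
gripper_width: 0.539
grasp_force: 0.0
```

```bash
python3 - <<'E'
from h import *
o=cur();print(o[0])
p=wrist();save(p,"w5.png",(160,120,480,420),2)
for r in rects(p,"blue",.0125,1500)+rects(p,"white",.008,500): print(r)
go((456,190,120),163)
E
```

```text
[ 0.58241331 -0.14852946  0.16831765]
('blue', 357.9, -361.5, 160, 90, np.float32(69.2), [92.0, 357.0])
('blue', 577.2, -168.2, 87, 36, np.float32(91.4), [312.0, 206.0])
('white', 404.7, -486.7, 70, 43, np.float32(83.3), [166.0, 464.0])
('white', 884.8, -389.6, 57, 37, np.float32(140.6), [590.0, 403.0])
('white', 366.0, -333.2, 51, 18, np.float32(159.4), [101.0, 355.0])
('white', 718.8, -303.2, 113, 41, np.float32(135.1), [453.0, 337.0])
('white', 578.0, -240.5, 51, 35, np.float32(91.0), [311.0, 278.0])
('white', 577.0, -169.7, 53, 19, np.float32(91.2), [311.0, 207.0])
('white', 638.5, -288.1, 407, 209, np.float32(59.7), [421.0, 270.0])
('white', 392.7, -299.6, 462, 229, np.float32(73.6), [96.0, 251.0])
('white', 769.8, -33.7, 48, 20, np.float32(86.7), [578.0, 36.0])
t 12.65 row [-0.065, 0.092, -1.254] [344.0, -118.5, 9.6]
```

View pics/w5.png

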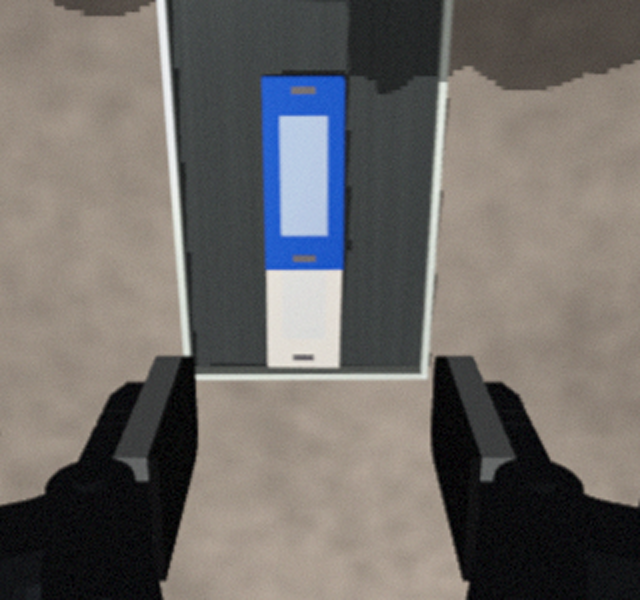

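The crop shows the blue case at (303,170) lying straight over the white case's free end, with white still visible at (303,318) and all of it in line with the tray. On to the yellow case.

Call:
jog_arm(
  motion=[
    [-0.065, 0.092, -1.254, 344, -118, 9, 46],
    [-0.065, 0.092, -1.254, 344, -118, 9, 46],
    [-0.065, 0.092, -1.254, 344, -118, 9, 46],
    [-0.065, 0.092, -1.254, 344, -118, 9, 46],
    [-0.065, 0.092, -1.254, 344, -118, 9, 46],
    [-0.065, 0.092, -1.254, 344, -118, 9, 46],
    [-0.065, 0.092, -1.254, 344, -118, 9, 46],
    [-0.065, 0.092, -1.254, 344, -118, 9, 46],
    [-0.065, 0.092, -1.254, 344, -118, 9, 46],
    [-0.065, 0.092, -1.254, 344, -118, 9, 46],
  ],
)

```text
t: 13.9
eef_pos: [0.4554, 0.1892, 0.1187]
tool_rot: [-0.002, 0.149, 0.989, -0.0]
contact_force: [-0.4, -0.2, -0.1]
gripper_width: 0.542
grasp_force: 0.0
```

Call:
jog_arm(
  motion=[
    [0, 0, 0, 0, 0, 0, 46],
    [0, 0, 0, 0, 0, 0, 46],
  ],
)

```text
t: 14.15
eef_pos: [0.4554, 0.1898, 0.1189]
tool_rot: [-0.002, 0.148, 0.989, 0.0]
contact_force: [-0.5, 0.3, 0.4]
gripper_width: 0.538
grasp_force: 0.0
```

```bash
python3 - <<'E'
from h import *
o=cur();print(o[0])
p=wrist()
rs=rects(p,"yellow",.006,1500)
for r in rs: print(r)
r=min(rs,key=lambda r:np.hypot(r[1],r[2]))
for z in (20,-31.5): go((r[1],r[2],z),float(r[5]))
E
```

```text
[0.45541103 0.18981058 0.11890614]
('yellow', 588.9, 174.4, 88, 35, np.float32(162.8), [347.0, 371.0])
('yellow', 453.4, 188.8, 86, 35, np.float32(162.0), [316.0, 217.0])
('yellow', 466.8, 400.7, 77, 35, np.float32(50.2), [601.0, 151.0])
t 14.2 row [-0.0, -0.004, 0.017] [1.2, -1.6, 98.9]
t 14.2 row [-0.0, -0.004, 0.017] [1.1, -1.6, 150.4]
```

Call:
jog_arm(
  motion=[
    [0, -0.004, 0.017, 1.2, -1.6, 60, 44],
    [0, -0.004, 0.017, 1.2, -1.6, 110, 44],
    [0, -0.004, 0.017, 1.2, -1.6, 135, 44],
    [0, -0.004, 0.017, 1.2, -1.6, 146, 44],
    [0, -0.004, 0.017, 1.2, -1.6, 150, 44],
    [0, -0.004, 0.017, 1.2, -1.6, 150, 44],
    [0, -0.004, 0.017, 1.2, -1.6, 150, 44],
  ],
)

```text
t: 15.08
eef_pos: [0.4539, 0.1891, -0.0302]
tool_rot: [0.001, 0.157, 0.988, 0.0]
contact_force: [-0.4, 0.7, 0.4]
gripper_width: 0.509
grasp_force: 0.0
```

Call:
jog_arm(
  motion=[
    [0, 0, 0, 0, 0, 0, 34],
    [0, 0, 0, 0, 0, 0, 28],
    [0, 0, 0, 0, 0, 0, 28],
    [0, 0, 0, 0, 0, 0, 28],
  ],
  grip_force=30,
)

```text
t: 15.58
eef_pos: [0.4537, 0.189, -0.0303]
tool_rot: [0.001, 0.157, 0.988, -0.0]
contact_force: [-0.6, -0.5, 7.8]
gripper_width: 0.38
grasp_force: 29.2
```

Call:
jog_arm(
  motion=[
    [0, 0, 0, 0, 0, -10, 28],
    [0, 0, 0, 0, 0, -40, 28],
    [0, 0, 0, 0, 0, -90, 28],
    [0, 0, 0, 0, 0, -120, 28],
    [0, 0, 0, 0, 0, -120, 28],
    [0, 0, 0, 0, 0, -120, 28],
  ],
)

```text
t: 16.32
eef_pos: [0.4527, 0.1883, 0.0885]
tool_rot: [-0.0, 0.157, 0.988, -0.001]
contact_force: [0.1, 0.7, 0.2]
gripper_width: 0.377
grasp_force: 29.9
```

```bash
python3 - <<'E'
from h import *
o=cur();print(o[0],o[2]["gripper_width"],o[2]["grasp_force"])
p=wrist()
for r in rects(p,"yellow",o[0][2]+.032+.006,1500): print(r)
place((577.5,-111,60),91,-6)
E
```

```text
[0.45274909 0.18834015 0.08849967] 0.3769555899070004 29.91346389055252
('yellow', 459.9, 189.0, 101, 42, np.float32(162.4), [326.0, 337.0])
('yellow', 419.5, 306.4, 25, 19, np.float32(50.2), [615.0, 146.0])
t 16.38 row [0.063, -0.091, 1.238] [-212.6, -249.0, 60.0]
```

Call:
jog_arm(
  motion=[
    [0.063, -0.091, 1.238, -213, -249, 20, 28],
    [0.063, -0.091, 1.238, -213, -249, 20, 28],
    [0.063, -0.091, 1.238, -213, -249, 20, 28],
    [0.063, -0.091, 1.238, -213, -249, 40, 28],
    [0.063, -0.091, 1.238, -213, -249, 60, 28],
    [0.063, -0.091, 1.238, -213, -249, 60, 28],
    [0.063, -0.091, 1.238, -213, -249, 60, 28],
    [0.063, -0.091, 1.238, -213, -249, 60, 28],
    [0.063, -0.091, 1.238, -213, -249, 60, 28],
    [0.063, -0.091, 1.238, -213, -249, 60, 28],
  ],
)

```text
t: 17.62
eef_pos: [0.5785, -0.1135, 0.0289]
tool_rot: [0.037, 0.699, 0.713, -0.036]
contact_force: [-0.3, -0.3, -0.0]
gripper_width: 0.376
grasp_force: 29.9
```

Call:
jog_arm(
  motion=[
    [0, 0, 0, 0, 0, 0, 28],
    [0, 0, 0, 0, 0, 0, 28],
  ],
)

```text
t: 17.88
eef_pos: [0.5787, -0.1138, 0.0291]
tool_rot: [0.038, 0.7, 0.712, -0.036]
contact_force: [0.6, 1.1, 0.2]
gripper_width: 0.378
grasp_force: 29.9
```

```bash
python3 - <<'E'
from h import *
o=cur();print(o[0],o[1].as_matrix().round(3).tolist(),o[2]["gripper_width"],o[2]["grasp_force"])
p=wrist()
for r in rects(p,"yellow",.066,1500): print(r)
place((577.5,-111,8),91,-6)
E
```

```text
[ 0.57873432 -0.11379688  0.02907104] [[-0.017, 1.0, 0.004], [0.994, 0.018, -0.104], [-0.104, 0.002, -0.995]] 0.3781591411828287 29.9289670586586
('yellow', 576.9, -113.3, 92, 36, np.float32(91.1), [317.0, 312.0])
t 17.93 row [0.002, -0.001, -0.0] [5.0, -1.3, 52.7]
```

Call:
jog_arm(
  motion=[
    [0, 0, 0, 2, -1, 20, 28],
    [0, 0, 0, 4, -1, 40, 28],
    [0, 0, 0, 5, -1, 49, 28],
    [0, 0, 0, 5, -1, 52, 28],
    [0, 0, 0, 5, -1, 52.5, 28],
    [0, 0, 0, 5, -1, 52.5, 28],
  ],
)

```text
t: 18.68
eef_pos: [0.5779, -0.114, -0.0237]
tool_rot: [0.038, 0.7, 0.712, -0.036]
contact_force: [-0.8, 0.3, 2.4]
gripper_width: 0.381
grasp_force: 30.2
```

Call:
jog_arm(
  motion=[
    [0, 0, 0, 0, 0, 0.6, 28],
    [0, 0, 0, 0, 0, 1.2, 28],
    [0, 0, 0, 0, 0, 1.2, 28],
  ],
)

```text
t: 19.05
eef_pos: [0.578, -0.1141, -0.0239]
tool_rot: [0.038, 0.7, 0.712, -0.036]
contact_force: [-3.7, 2.0, 12.6]
gripper_width: 0.381
grasp_force: 31.4
```

Call:
jog_arm(
  motion=[
    [0, 0, 0, 0, 0, -1, 28],
    [0, 0, 0, 0, 0, -1, 28],
    [0, 0, 0, 0, 0, -1, 37],
    [0, 0, 0, 0, 0, -1, 42],
    [0, 0, 0, 0, 0, -1, 46],
    [0, 0, 0, 0, 0, -1, 46],
  ],
)

```text
t: 19.8
eef_pos: [0.5778, -0.1143, -0.0241]
tool_rot: [0.038, 0.7, 0.712, -0.036]
contact_force: [-0.1, -0.5, 0.2]
gripper_width: 0.537
grasp_force: 0.0
```

Call:
jog_arm(
  motion=[
    [0, 0, 0, 0, 0, -15, 46],
    [0, 0, 0, 0, 0, -50, 46],
    [0, 0, 0, 0, 0, -100, 46],
    [0, 0, 0, 0, 0, -150, 46],
    [0, 0, 0, 0, 0, -200, 46],
    [0, 0, 0, 0, 0, -230, 46],
    [0, 0, 0, 0, 0, -230, 46],
  ],
)

```text
t: 20.68
eef_pos: [0.5789, -0.0898, 0.2088]
tool_rot: [0.04, 0.7, 0.712, -0.034]
contact_force: [0.0, -0.4, -0.1]
gripper_width: 0.538
grasp_force: 0.0
```

```bash
python3 - <<'E'
from h import *
p=wrist();save(p,"w6.png",(160,60,480,360),2)
for r in rects(p,"yellow",.0125,1500)+rects(p,"blue",.0125,1500)+[r for r in rects(p,"white",.008,500) if abs(r[1]-578)<6]: print(r)
t=bot.read_camera("top")
for r in rects(t,"yellow",.0125)+rects(t,"blue",.0125): print(r)
E
```

```text
('yellow', 575.6, -113.6, 87, 36, np.float32(90.7), [313.0, 195.0])
('blue', 369.9, -328.3, 90, 90, np.float32(69.3), [127.0, 360.0])
('white', 578.0, -240.8, 50, 34, np.float32(90.2), [314.0, 308.0])
('white', 576.8, -178.4, 39, 33, np.float32(90.9), [314.0, 253.0])
('white', 575.6, -114.8, 52, 18, np.float32(90.4), [313.0, 197.0])
('yellow', 471.5, 404.8, 87, 36, np.float32(50.1), [171.0, 314.0])
('yellow', 577.0, -110.3, 87, 38, np.float32(92.3), [409.0, 241.0])
('yellow', 589.1, 175.1, 86, 37, np.float32(163.1), [277.0, 248.0])
('yellow', 691.1, 74.0, 87, 37, np.float32(146.0), [319.0, 199.0])
('blue', 364.2, -341.3, 111, 90, np.float32(69.1), [528.0, 333.0])
('blue', 769.7, -528.2, 64, 54, np.float32(84.5), [578.0, 138.0])
```

View pics/w6.png

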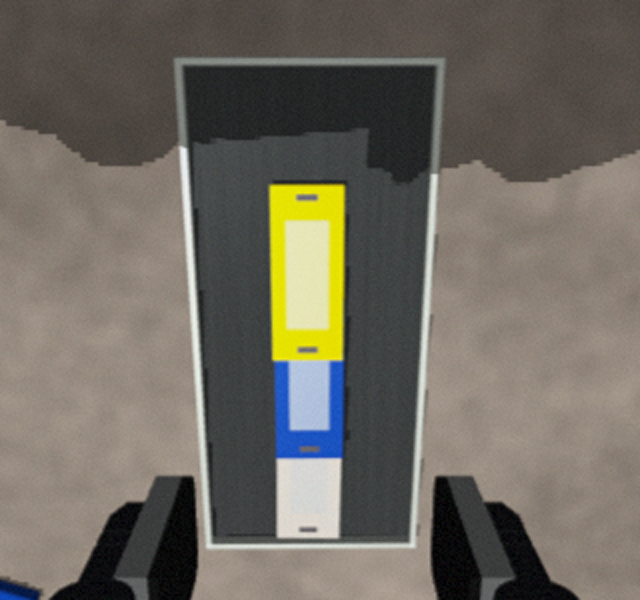

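The crop shows a straight, even shingled row: white at (308,498), blue at (308,410), yellow at (308,272). The gripper is clear, so I hand in.

```bash
python3 -c "
from station import bot
print(bot.hand_in())"
```

```text
the job is handed in; nothing more can be done
None
```

The blue and yellow cases are shingled in a straight row after the white one, with centres about 55 mm apart by camera estimate. The job was handed in at about 21 s on the clock; no verdict came back.

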